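# Clamp a shaft in the magnetic inspection bench and hold the shot lever in its third notch

### The job

The turned shaft lies loose in the rests of the magnetic crack-inspection bench: slide the tailstock along its rods by its black handle until its sprung copper pad has pushed the shaft home against the headstock's copper pad and is itself pressed in about halfway, clamping it firmly but not driven solid. Only then push the red spring-return shot lever away from the tailstock, past its first two notches into the third, and hold it there against its spring so that the current stays on: the program finishes while still holding the lever in the third notch, with the shaft clamped in its rests. Leave the other shafts, tools and parts on the table undisturbed.

Things in the scene. Friction and masses are not known exactly. Their poses are not given: they have to be found in the camera images.
- bench: Green and steel magnetic inspection bench, 220 (x) x 600 (y) mm, fixed; place and yaw vary. Origin on the table under its bed; +x points away from the robot, +y along the bed from the tailstock (right) to the headstock (left). The headstock, a green cabinet 150 mm high, stands 176 to 306 mm along +y; the shot lever is on it. Rods, shaft and pads lie parallel to y; pad axis 110 mm up.
- head_pad: The headstock's fixed copper contact disc, 56 mm in diameter, facing along the bench's -y. Origin at the centre of its face, 165 mm along the bench's +y and 110 mm above the table.
- shaft: The turned steel shaft to clamp, 150 mm long, 24 mm in diameter (18 mm over the last 20 mm at each end), about 0.45 kg. It lies along the bench's y in two white nylon vee rests, in which it slides easily, at first 4 to 20 mm short of the headstock pad. Origin at its middle, on its axis; its y is its long axis.
- tailstock (a joint): Slide of the green tailstock along the bench's +y, m: 0 at far right, grows towards the headstock, to 0.115. About 12 N moves it; its friction brake keeps it where it is left, also against the pad's spring. With the shaft against the headstock the sprung pad starts to be pressed in at about 0.090 and is halfway at about 0.096.
- tail_handle (a point): Middle of the tailstock's upright black handle, a cylinder 24 mm in diameter and 56 mm tall (28 mm above and below this point), standing on top of the tailstock; at this point 186 mm above the table. The flat top of the tailstock's block (85 x 56 mm) lies 34 mm below this point.
- contact_pad (a joint): How far the tailstock's sprung copper pad is pressed in, m: 0 free, 0.012 solid. Its spring pushes with 3 N at first, 6 N halfway, 9 N when solid.
- pad_face (a point): Centre of the face of the tailstock's sprung copper pad (56 mm disc facing the headstock along +y, 110 mm above the table); free, it stands 60 mm in front (+y) of the handle's axis.
- shot_lever (a joint): Shot lever, rad: 0 at rest, leaning 0.33 from upright to the bench's -y; grows as it is pushed over to +y in the bench's y-z plane. Notches at 0.22, 0.44 and 0.66 (third: leaning 0.33 to +y, red mark on the disc beside it); crest before the third 0.55, stop 0.70. The push at the grip is 4 to 11 N, most just after a notch, easing to the next. No notch keeps it: let go, it springs to 0.
- lever_pivot (a point): Pivot of the shot lever on the headstock, 165 mm above the table; the lever turns about the bench's x direction through this point.
- lever_grip (a point): Middle of the lever's red cylindrical grip, 25 mm in diameter, 58 mm long, along the lever, 115 mm from the pivot; a 12 mm rod below it. 274 mm above the table at rest; moves with the lever. Two upright discs, 24 to 29 mm either side of the rod, reach 50 mm from the pivot.
- next_shaft_a: Another such shaft waiting in the wooden cradle right of the bench; bystander. Origin at its middle.
- next_shaft_b: A second waiting shaft in the wooden cradle; bystander. Origin at its middle.
- ink_bottle: White bottle with a red cap, 66 mm in diameter, 190 mm tall; bystander. Origin at the centre of its underside.
- gear: Dark steel gear, 86 mm in diameter, 24 mm high, lying flat in front of the bench; bystander. Origin at the centre of its underside.
- bearing: Steel bearing ring, 62 mm in diameter, 16 mm high, lying flat in front of the bench; bystander. Origin at the centre of its underside.
- caliper: Digital caliper, 210 mm long, lying flat in front of the bench; bystander. Origin below its middle.
- uv_torch: Black hand torch, 160 mm long, lying left of the bench; bystander. Origin below its middle.
There are look-alikes about, which are no part of the job. What is shaped like the shaft but pink is not meant.

How it is judged:
By the outcome, as a careful person would: the job done as asked, in the order asked, and still so for the second after the job is handed in, while the arm keeps its last pose, push and grip.
It also fails if it takes over 51 s, if anything falls off the work surface, if the arm or the gripper's body presses on something with over 40 N, if the wrist force passes 120 N, or if a joint passes its speed limit or range.

### The arm

A 6-joint arm with a two-finger parallel gripper is mounted at the origin on the work surface. World frame = base frame: x ahead of the robot, y to its left, z up, the work surface at z = 0. Lengths are in m, angles in rad, forces in N, time in s.
With the tool pointing down it reaches from about 0.25 to 0.725 m from the base axis. Payload 4 kg.
Tool frame: the origin (TCP) lies at the very end of the fingers, on their centre line; the grasp point (between the pads) lies ctrl.grip_depth behind it (ctrl.grip_depth is the distance from the TCP to the grasp point, in m); z points along the fingers, y is the line along which they close (so a half turn about z gives the same grasp; the last joint's range is limited). The gripper opens to 85 mm and grips with 20 to 120 N. Pads are 22 mm wide; open, the fingers measure 114 mm over their backs; the gripper's body (76 mm by 85 mm) begins 54 mm behind the grasp point. The pads swing forward as they close: fully open they stand 13 mm farther back than shut.
Start: joints at [1.101, 0.241, 0.005, 1.335, 0, 1.571], TCP at [0.226, 0.446, 0.231] pointing down, gripper open.
Joint ranges: [-2.72, 2.72], [-1.05, 1.87], [-1.09, 1.28], [-1.99, 2.15], [-1.42, 1.44], [-3.14, 3.14]. Speed limits (rad/s): [2.79, 2.79, 3.14, 3.14, 3.14, 3.14].

### API

Orientations are given as a unit quaternion [w, x, y, z].
In Python, from plant import observe, capture, order, ctrl gives the robot as it stands.
- The arm moves only by the tool drive_tool, never from a script. Its arguments are lists of equal length, an entry for each row: "slide": the shift along the world's x, y, z in m, a list of three; "roll": the turn about the world's z in degrees; "hand": the finger opening in m, from 0 to 0.0854. A call has exactly 5 rows; each row is the pose to reach, as a shift and turn from the pose commanded when the call began; what a row does not reach only later rows make up. A row lasts 1/12 s, in which the tool goes at most 41.7 mm and 7.16 degrees, less where a joint would pass 70% of its speed; a pose out of reach is approached as far as the arm can. A call with a gripper value outside its range is refused whole. The fingers move at their own pace and stop on an object; "newtons" is the grip in N (left out, the last holds). Time passes only in rows, so rows that repeat a pose let the fingers close, or fill a call up. It gives the time, the measured TCP pose, the force, the opening and the grip force at its end, in the units of the state.
- observe(): the state, without advancing time (a new reading comes with each control period).
- capture(name): name is "side" or "top" or "wrist"; returns a dict with "image" (480x640x3 uint8, blue, green, red), "fovy" (degrees; the focal length in pixels is half the picture's height over the tangent of half this angle, whatever the lens; pixels are square), "cx", "cy" (the principal point, pixels), "origin" and "orientation" of the camera in the world; the wrist camera has in their place "hand_eye" (4x4, takes a point from camera to tool coordinates, whose origin is the TCP and whose axes are the flange's). Camera axes: x right, y up, looking along -z (the intrinsics and any distortion apply to the point x, -y, -z); pixel columns grow to the right and rows downward; lengths in m; the calibration is good to about 2 mm. A picture is of the moment at which its call begins: read the wrist's pose just before it. There is no depth.
- order.close_job(): hands the job in; it is judged then, once.
The state is a dict: "time": time; "joint_pos": joint angles; "joint_velocities": joint speeds; "joint_efforts": joint torques, N m; "position": TCP position; "orientation": TCP orientation; "contact_force": force on the tool from outside, world axes, zero at the start; "wrist_torque": the same for the moment, N m; "gripper_width": finger opening in m; "grasp_force": force on a finger pad.
Only numpy, scipy, OpenCV 4.12 (cv2) and the standard library are available. Lean on these libraries where they do the work, as an engineer would, in place of code of your own. Each camera call takes 0.05 s, during which the arm holds its last target. There are 200 camera calls.

## Working session

There is one attempt and no reset: what is moved stays moved. The work goes in short steps, Python scripts to look and compute and a tool call to move; the robot and the scene stay as the last step left them, time stands still between calls to the robot, and variables do not carry over. Pictures are saved under pics/ and viewed, at most 10 in all, crops included, and the job is handed in when it is done.

Besides the shell and the picture viewer there is one more tool, called by a JSON object that holds its "fn" and its "kwargs". drive_tool: Moves the arm, as the interface text tells. Its arguments: {"type":"object","properties":{"slide":{"type":"array"},"roll":{"type":"array"},"hand":{"type":"array"},"newtons":{"type":"number"}},"required":["slide","roll","hand"]}

```bash
mkdir -p pics; cat > h.py <<'E'
import numpy as np, cv2
from plant import observe, capture, order, ctrl
from scipy.spatial.transform import Rotation as R
def q2R(q): return R.from_quat([q[1],q[2],q[3],q[0]]).as_matrix()
E
python3 - <<'E'
from h import *
for n in ("side","top"):
    c=capture(n); cv2.imwrite(f"pics/{n}0.png",c["image"]); print({k:v for k,v in c.items() if k!="image"})
print(observe(), ctrl.grip_depth)
E
```

```text
{'fovy': 57.10052520294716, 'cx': 318.0913348226676, 'cy': 245.11785975939395, 'origin': array([0.25658755, 0.83549841, 0.96761249]), 'orientation': array([-0.1044198 , -0.04448287,  0.40257738,  0.90832221])}
{'fovy': 52.69080522450628, 'cx': 321.1568326281992, 'cy': 239.08185502946318, 'origin': array([ 1.87206822e-01, -3.60424716e-04,  1.40463214e+00]), 'orientation': array([-0.66819844, -0.06583314,  0.07634021,  0.73712211])}
{'time': 0.1, 'joint_pos': array([1.10101187e+00, 2.41362136e-01, 3.83986891e-03, 1.33517143e+00,
       2.04252894e-06, 1.57078162e+00]), 'joint_velocities': array([ 0.00070891, -0.00141648,  0.00180159,  0.00010538, -0.00266187,
       -0.00232304]), 'joint_efforts': array([-2.01824823e-04, -3.73138118e+01,  2.53009433e+01,  1.08786862e-02,
       -5.80478581e-05,  2.22638974e-06]), 'position': array([0.22609129, 0.44533054, 0.23048244]), 'orientation': array([-2.21795399e-04,  2.32730918e-01,  9.72540703e-01, -9.22395017e-04]), 'contact_force': array([-0.33393039, -0.3405916 , -0.00874959]), 'wrist_torque': array([0.06025456, 0.00488687, 0.0201393 ]), 'grasp_force': 0.0, 'gripper_width': 0.08519274277326055} 0.0187
```

View pics/side0.png

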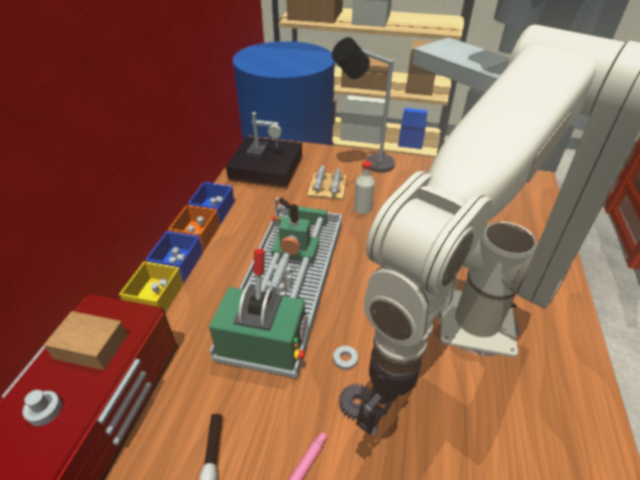

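View pics/top0.png

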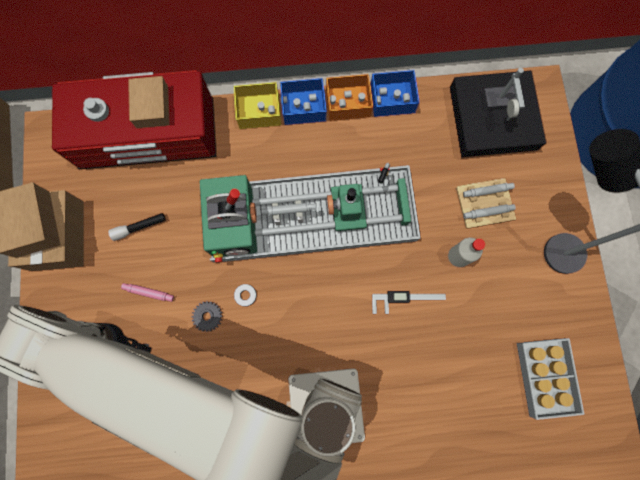

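The top view shows the bench from x 200 to 418. The tailstock block is near (349,205), with the black upright on it at (351,194). There is another dark lever at (384,174). The red lever grip is at (233,197), and the pink look-alike is at (147,292). I'll enlarge both views.

```bash
python3 - <<'E'
import cv2,numpy as np
t=cv2.imread("pics/top0.png")[150:270,195:425]; s=cv2.imread("pics/side0.png")[185:375,205:350]
cv2.imwrite("pics/tc.png",cv2.resize(t,None,fx=3.4,fy=3.4,interpolation=cv2.INTER_CUBIC))
cv2.imwrite("pics/sc.png",cv2.resize(s,None,fx=3,fy=3,interpolation=cv2.INTER_CUBIC))
E
```

```text
(no output)
```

View pics/tc.png

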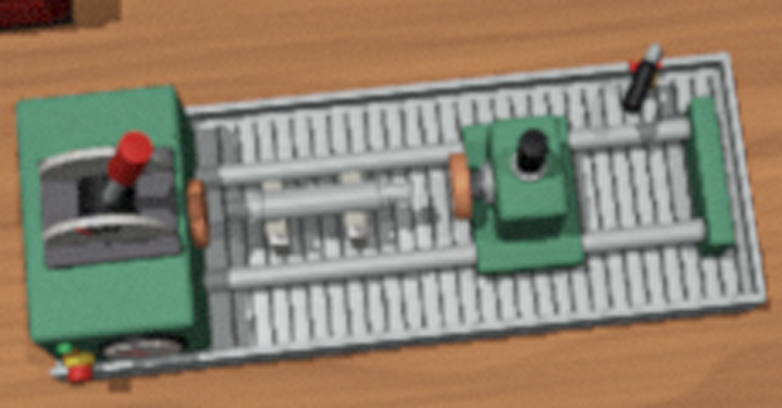

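View pics/sc.png

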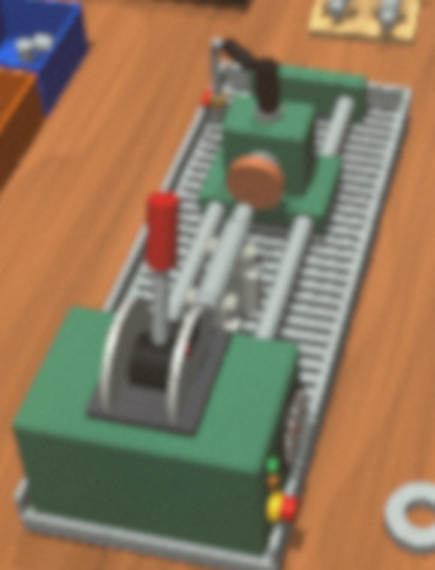

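The upright black cylinder on the tailstock block is the handle: top crop (532,152), side crop (267,87). The dark lever at (640,82) in the top crop is an ink nozzle on its own post at the tray edge, so it is not the handle. The red grip is at top crop (126,167) and side crop (162,232). Next I triangulate both points.

```bash
cat >> h.py <<'E'
CAM={"side":(57.10052520294716,318.0913348,245.11786,[0.25658755,0.83549841,0.96761249],[-0.1044198,-0.04448287,0.40257738,0.90832221]),
"top":(52.69080522450628,321.1568326,239.081855,[1.87206822e-01,-3.60424716e-04,1.40463214],[-0.66819844,-0.06583314,0.07634021,0.73712211])}
def ray(n,u,v):
    f,cx,cy,o,q=CAM[n]; F=240/np.tan(np.radians(f)/2)
    d=q2R(q)@np.array([(u-cx)/F,-(v-cy)/F,-1]); return np.array(o),d/np.linalg.norm(d)
def tri(a,b):
    A=0;B=0
    for o,d in(a,b):
        P=np.eye(3)-np.outer(d,d);A=A+P;B=B+P@o
    x=np.linalg.solve(A,B); return x,[np.linalg.norm((np.eye(3)-np.outer(d,d))@(x-o)) for o,d in (a,b)]
def atz(r,z): o,d=r; return o+d*(z-o[2])/d[2]
T=lambda u,v:ray("top",195+u/3.4,150+v/3.4)
S=lambda u,v:ray("side",205+u/3,185+v/3)
E
python3 - <<'E'
from h import *
np.set_printoptions(precision=4,suppress=True)
print("handle",tri(T(532,152),S(267,87)),atz(T(532,152),.186),atz(S(267,87),.186))
print("grip",tri(T(126,167),S(162,232)),atz(T(126,167),.274),atz(S(162,232),.274))
print("headtop corners TL TR BR BL",[atz(T(*p),.15) for p in((20,102),(175,87),(197,335),(35,342))])
print("block top", [atz(T(*p),.152) for p in((495,124),(558,118),(566,233),(500,240))])
print("rods z110?",[atz(T(*p),.11) for p in((220,174),(450,160),(232,277),(470,258))])
print("head pad", atz(T(200,212),.11),"tray corners",[atz(T(*p),.02) for p in((725,58),(762,300))])
E
```

```text
handle (array([ 0.5463, -0.1219,  0.1825]), [np.float64(0.00023455935139572192), np.float64(0.0002345593513955167)]) [ 0.5451 -0.1215  0.186 ] [ 0.5453 -0.1177  0.186 ]
grip (array([0.5396, 0.1767, 0.2736]), [np.float64(0.003159969167331535), np.float64(0.0031599691673314776)]) [0.5362 0.1762 0.274 ] [0.5428 0.1764 0.274 ]
headtop corners TL TR BR BL [array([0.6363, 0.2761, 0.15  ]), array([0.6369, 0.1526, 0.15  ]), array([0.4344, 0.1492, 0.15  ]), array([0.4411, 0.2741, 0.15  ])]
block top [array([ 0.5809, -0.0982,  0.152 ]), array([ 0.581 , -0.1486,  0.152 ]), array([ 0.4869, -0.1441,  0.152 ]), array([ 0.4863, -0.092 ,  0.152 ])]
rods z110? [array([0.5735, 0.126 , 0.11  ]), array([ 0.5671, -0.0617,  0.11  ]), array([0.4868, 0.1227, 0.11  ]), array([ 0.4838, -0.0694,  0.11  ])]
head pad [0.5432 0.1445 0.11  ] tray corners [array([ 0.6633, -0.3178,  0.02  ]), array([ 0.4432, -0.3201,  0.02  ])]
```

{"fn": "drive_tool", "kwargs": {"slide": [[0.01,-0.02,0.02],[0.025,-0.045,0.04],[0.04,-0.075,0.06],[0.06,-0.105,0.07],[0.08,-0.14,0.07]], "roll": [5,11,16,22,27], "hand": [0.06,0.06,0.06,0.06,0.06], "newtons": 40}}

```text
time: 0.52
position: [0.3075, 0.3059, 0.3035]
orientation: [0.002, -0.004, 1.0, 0.002]
contact_force: [1.7, 0.1, -0.1]
gripper_width: 0.06
grasp_force: 0.0
```

{"fn": "drive_tool", "kwargs": {"slide": [[0.016,-0.03,0],[0.032,-0.06,0],[0.048,-0.09,0],[0.064,-0.12,0],[0.08,-0.15,0]], "roll": [0,0,0,0,0], "hand": [0.06,0.06,0.06,0.06,0.06]}}

```text
time: 0.93
position: [0.3865, 0.1541, 0.3011]
orientation: [-0.0, -0.001, 1.0, -0.0]
contact_force: [0.4, 0.2, -0.5]
gripper_width: 0.0601
grasp_force: 0.0
```

{"fn": "drive_tool", "kwargs": {"slide": [[0.016,-0.03,0],[0.032,-0.06,0],[0.048,-0.09,0],[0.064,-0.12,0],[0.08,-0.15,0]], "roll": [0,0,0,0,0], "hand": [0.06,0.06,0.06,0.06,0.06]}}

```text
time: 1.35
position: [0.4666, 0.0042, 0.301]
orientation: [-0.0, -0.001, 1.0, 0.0]
contact_force: [0.5, 0.2, 0.2]
gripper_width: 0.0601
grasp_force: 0.0
```

{"fn": "drive_tool", "kwargs": {"slide": [[0.01,-0.03,0],[0.02,-0.06,0],[0.03,-0.09,0],[0.035,-0.105,0],[0.035,-0.105,0]], "roll": [0,0,0,0,0], "hand": [0.06,0.06,0.06,0.06,0.06]}}

```text
time: 1.77
position: [0.5018, -0.1023, 0.3001]
orientation: [-0.001, 0.002, 1.0, -0.0]
contact_force: [0.3, 0.7, 0.1]
gripper_width: 0.06
grasp_force: 0.0
```

```bash
python3 - <<'E'
from h import *
np.set_printoptions(precision=4,suppress=True)
s=observe(); c=capture("wrist"); cv2.imwrite("pics/w1.png",c["image"]); print(s["time"],s["position"],s["orientation"],s["contact_force"],{k:v for k,v in c.items() if k!="image"})
E
```

```text
1.7667 [ 0.5018 -0.1023  0.3001] [-0.0007  0.0016  1.     -0.0003] [0.3212 0.6987 0.0672] {'fovy': 60.926769732169376, 'cx': 318.6230313027732, 'cy': 242.98188061090931, 'hand_eye': array([[-0.0004,  0.9588,  0.2841,  0.072 ],
       [ 1.    ,  0.0004,  0.0001,  0.0006],
       [-0.    ,  0.2841, -0.9588, -0.1419],
       [ 0.    ,  0.    ,  0.    ,  1.    ]])}
```

View pics/w1.png

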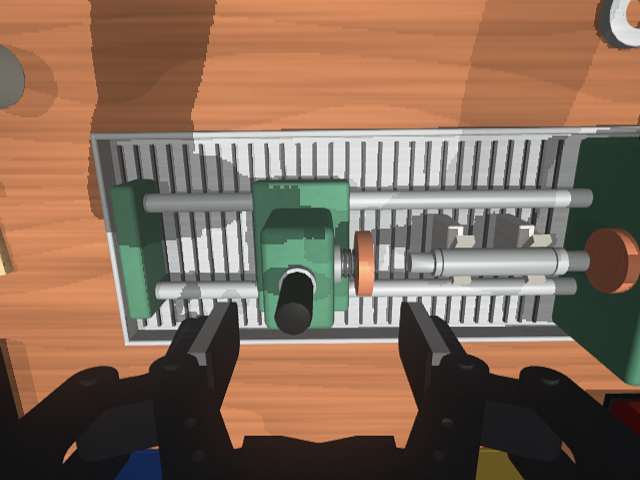

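The wrist view shows the handle's top at about (293,316) and its foot at (297,280) on the block. The sprung pad face is at (372,263), the shaft runs from 408 to 590, and the head pad face is at about x=590 on axis row 262. I'll project these at their known heights.

```bash
cat >> h.py <<'E'
def wray(c,s,u,v):
    F=240/np.tan(np.radians(c["fovy"])/2); H=c["hand_eye"]; Rm=q2R(s["orientation"])
    d=Rm@H[:3,:3]@np.array([(u-c["cx"])/F,-(v-c["cy"])/F,-1]); return Rm@H[:3,3]+s["position"],d
E
python3 - <<'E'
from h import *
np.set_printoptions(precision=4,suppress=True)
s=observe(); c=capture("wrist")
for n,u,v,z in [("htop",293,316,.214),("hfoot",297,277,.158),("padface ctr",371,263,.11),("headpad L edge mid",588,262,.11),("shaftL",408,262,.11),("shaftR",590,262,.11),("rodA L",146,203,.09),("rodA R",590,197,.09),("tray BL",127,345,.02),("tray TL",96,137,.02),("tray top R",570,127,.02),("tray bot R",555,336,.02)]:
    print(n,atz(wray(c,s,u,v),z))
E
```

```text
htop [ 0.5436 -0.1158  0.214 ]
hfoot [ 0.5396 -0.1161  0.158 ]
padface ctr [ 0.5454 -0.0549  0.11  ]
headpad L edge mid [0.545 0.132 0.11 ]
shaftL [ 0.5446 -0.0231  0.11  ]
shaftR [0.545  0.1337 0.11  ]
rodA L [ 0.4964 -0.2509  0.09  ]
rodA R [0.492  0.1366 0.09  ]
tray BL [ 0.6771 -0.3233  0.02  ]
tray TL [ 0.4426 -0.3228  0.02  ]
tray top R [0.434  0.1506 0.02  ]
tray bot R [0.6667 0.1732 0.02  ]
```

{"fn": "drive_tool", "kwargs": {"slide": [[0.02,-0.007,0],[0.04,-0.0147,0],[0.04,-0.0147,-0.035],[0.04,-0.0147,-0.07],[0.04,-0.0147,-0.09]], "roll": [0,0,0,0,0], "hand": [0.06,0.06,0.06,0.06,0.06]}}

```text
time: 2.28
position: [0.5399, -0.112, 0.2079]
orientation: [-0.002, -0.002, 1.0, 0.001]
contact_force: [-0.9, 0.5, -0.9]
gripper_width: 0.0597
grasp_force: 0.0
```

{"fn": "drive_tool", "kwargs": {"slide": [[0,0,-0.02],[0,0,-0.032],[0,0,-0.032],[0,0,-0.032],[0,0,-0.032]], "roll": [0,0,0,0,0], "hand": [0.06,0.06,0.06,0.02,0.015]}}

```text
time: 2.7
position: [0.5419, -0.1131, 0.1805]
orientation: [0.001, -0.001, 1.0, -0.0]
contact_force: [0.0, -0.8, 0.6]
gripper_width: 0.0366
grasp_force: 0.0
```

{"fn": "drive_tool", "kwargs": {"slide": [[0,0,0],[0,0,0],[0,0,0],[0,0,0],[0,0,0]], "roll": [0,0,0,0,0], "hand": [0.015,0.015,0.015,0.015,0.015]}}

```text
time: 3.12
position: [0.5421, -0.1167, 0.1816]
orientation: [0.002, 0.0, 1.0, -0.003]
contact_force: [-1.6, -7.2, 2.2]
gripper_width: 0.0231
grasp_force: 39.2
```

{"fn": "drive_tool", "kwargs": {"slide": [[0,0.007,0],[0,0.014,0],[0,0.021,0],[0,0.028,0],[0,0.035,0]], "roll": [0,0,0,0,0], "hand": [0.015,0.015,0.015,0.015,0.015]}}

```text
time: 3.53
position: [0.5418, -0.0833, 0.1815]
orientation: [0.001, 0.001, 1.0, -0.005]
contact_force: [-2.6, -15.2, 1.4]
gripper_width: 0.0228
grasp_force: 40.0
```

{"fn": "drive_tool", "kwargs": {"slide": [[0,0.001,0],[0,0.002,0],[0,0.003,0],[0,0.004,0],[0,0.005,0]], "roll": [0,0,0,0,0], "hand": [0.015,0.015,0.015,0.015,0.015]}}

```text
time: 3.95
position: [0.5417, -0.0786, 0.1815]
orientation: [0.001, 0.001, 1.0, -0.005]
contact_force: [-2.9, -13.7, 2.7]
gripper_width: 0.023
grasp_force: 40.0
```

{"fn": "drive_tool", "kwargs": {"slide": [[0,0.001,0],[0,0.002,0],[0,0.003,0],[0,0.004,0],[0,0.005,0]], "roll": [0,0,0,0,0], "hand": [0.015,0.015,0.015,0.015,0.015]}}

```text
time: 4.37
position: [0.5417, -0.0738, 0.1816]
orientation: [0.001, 0.001, 1.0, -0.005]
contact_force: [-2.8, -14.0, 2.8]
gripper_width: 0.0229
grasp_force: 40.0
```

```bash
python3 - <<'E'
from h import *
np.set_printoptions(precision=4,suppress=True)
s=observe(); c=capture("wrist"); cv2.imwrite("pics/w2.png",c["image"]); print(s["time"],s["position"],s["orientation"],s["contact_force"])
E
```

```text
4.3667 [ 0.5417 -0.0738  0.1816] [ 0.0012  0.0012  1.     -0.0049] [ -2.8183 -14.0195   2.8322]
```

View pics/w2.png

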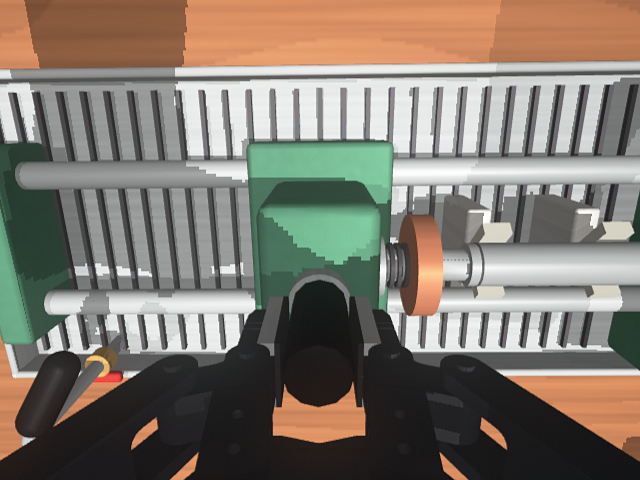

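The sprung pad face at (440,265) has now reached the shaft's end. I'll keep pushing in small steps and watch the force: about 3 N more at seating and 6 N more at halfway.

{"fn": "drive_tool", "kwargs": {"slide": [[0,0.001,0],[0,0.002,0],[0,0.003,0],[0,0.004,0],[0,0.004,0]], "roll": [0,0,0,0,0], "hand": [0.015,0.015,0.015,0.015,0.015]}}

```text
time: 4.83
position: [0.5416, -0.0695, 0.1816]
orientation: [0.001, 0.001, 1.0, -0.005]
contact_force: [-1.5, -12.6, 2.8]
gripper_width: 0.0228
grasp_force: 39.9
```

{"fn": "drive_tool", "kwargs": {"slide": [[0,0.0005,0],[0,0.001,0],[0,0.0015,0],[0,0.002,0],[0,0.002,0]], "roll": [0,0,0,0,0], "hand": [0.015,0.015,0.015,0.015,0.015]}}

```text
time: 5.25
position: [0.5416, -0.0677, 0.1816]
orientation: [0.001, 0.001, 1.0, -0.005]
contact_force: [-2.4, -13.1, 2.6]
gripper_width: 0.0228
grasp_force: 40.0
```

{"fn": "drive_tool", "kwargs": {"slide": [[0,0.0005,0],[0,0.001,0],[0,0.0015,0],[0,0.002,0],[0,0.002,0]], "roll": [0,0,0,0,0], "hand": [0.015,0.015,0.015,0.015,0.015]}}

```text
time: 5.67
position: [0.5416, -0.0662, 0.1815]
orientation: [0.001, 0.001, 1.0, -0.005]
contact_force: [-2.5, -15.4, 2.2]
gripper_width: 0.0229
grasp_force: 40.2
```

{"fn": "drive_tool", "kwargs": {"slide": [[0,0.0005,0],[0,0.001,0],[0,0.0015,0],[0,0.002,0],[0,0.002,0]], "roll": [0,0,0,0,0], "hand": [0.015,0.015,0.015,0.015,0.015]}}

```text
time: 6.08
position: [0.5416, -0.0645, 0.1816]
orientation: [0.001, 0.001, 1.0, -0.006]
contact_force: [-2.3, -16.4, 2.0]
gripper_width: 0.0229
grasp_force: 40.3
```

{"fn": "drive_tool", "kwargs": {"slide": [[0,0.0005,0],[0,0.001,0],[0,0.0015,0],[0,0.002,0],[0,0.002,0]], "roll": [0,0,0,0,0], "hand": [0.015,0.015,0.015,0.015,0.015]}}

```text
time: 6.5
position: [0.5416, -0.0628, 0.1816]
orientation: [0.001, 0.002, 1.0, -0.006]
contact_force: [-2.5, -17.2, 2.6]
gripper_width: 0.0224
grasp_force: 40.4
```

{"fn": "drive_tool", "kwargs": {"slide": [[0,0.0005,0],[0,0.001,0],[0,0.0015,0],[0,0.002,0],[0,0.002,0]], "roll": [0,0,0,0,0], "hand": [0.015,0.015,0.015,0.015,0.015]}}

```text
time: 6.92
position: [0.5416, -0.0611, 0.1815]
orientation: [0.001, 0.002, 1.0, -0.006]
contact_force: [-2.4, -18.3, 2.9]
gripper_width: 0.023
grasp_force: 40.5
```

```bash
python3 - <<'E'
from h import *
np.set_printoptions(precision=4,suppress=True)
s=observe(); c=capture("wrist"); a=cv2.imread("pics/w2.png")[200:330,350:490]; b=c["image"][200:330,350:490]
cv2.imwrite("pics/cmp.png",cv2.resize(np.vstack([a,b]),None,fx=2.3,fy=2.3,interpolation=cv2.INTER_CUBIC)); cv2.imwrite("pics/w3.png",c["image"]); print(s["position"],s["contact_force"])
E
```

```text
[ 0.5416 -0.0611  0.1815] [ -2.4295 -18.2914   2.8741]
```

View pics/cmp.png

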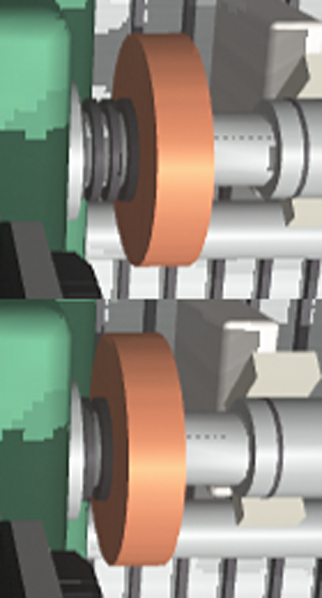

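Compared with w2, the pad has moved back about 12 px relative to the block. At 1.8 px/mm that is about 6 mm, and the force agrees (about +5 N). The shaft is clamped at halfway, so I'll release the handle and go to the lever.

{"fn": "drive_tool", "kwargs": {"slide": [[0,0,0],[0,0,0],[0,0,0],[0,0,0.005],[0,0,0.03]], "roll": [0,0,0,0,0], "hand": [0.06,0.06,0.06,0.06,0.06]}}

```text
time: 7.38
position: [0.5389, -0.054, 0.2062]
orientation: [-0.004, -0.001, 1.0, 0.001]
contact_force: [-0.4, 0.3, -0.1]
gripper_width: 0.0599
grasp_force: 0.0
```

{"fn": "drive_tool", "kwargs": {"slide": [[0,0,0.03],[0,0,0.06],[0,0,0.09],[-0.01,0.03,0.115],[-0.02,0.06,0.13]], "roll": [0,0,0,0,0], "hand": [0.06,0.06,0.04,0.0,0.0]}}

```text
time: 7.8
position: [0.5223, 0.0053, 0.343]
orientation: [0.003, 0.001, 1.0, 0.0]
contact_force: [0.2, 0.0, 0.5]
gripper_width: 0.0245
grasp_force: 0.0
```

{"fn": "drive_tool", "kwargs": {"slide": [[-0.01,0.03,0],[-0.025,0.06,0],[-0.04,0.08,0],[-0.04,0.08,0],[-0.04,0.08,0]], "roll": [0,0,0,0,0], "hand": [0.0,0.0,0.0,0.0,0.0]}}

```text
time: 8.22
position: [0.4809, 0.0866, 0.3403]
orientation: [0.001, -0.003, 1.0, 0.0]
contact_force: [0.5, -0.6, 0.0]
gripper_width: -0.0003
grasp_force: 0.0
```

```bash
python3 - <<'E'
from h import *
np.set_printoptions(precision=4,suppress=True)
s=observe(); c=capture("wrist"); cv2.imwrite("pics/w4.png",c["image"]); print(s["time"],s["position"],s["orientation"],s["contact_force"])
E
```

```text
8.2167 [0.4809 0.0866 0.3403] [ 0.0008 -0.0025  1.      0.0001] [ 0.5401 -0.6342  0.0067]
```

View pics/w4.png

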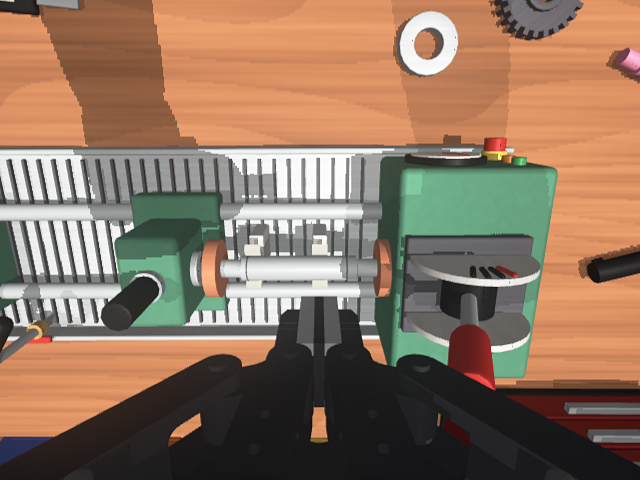

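The shaft touches both pads at (215,268) and (380,268). The lever grip runs from (468,332) to (478,385), with its pivot at about (467,300). I'll check the handle position after release and locate the lever.

```bash
python3 - <<'E'
from h import *
np.set_printoptions(precision=4,suppress=True)
s=observe(); c=capture("wrist")
for n,u,v,z in [("hfoot",149,283,.158),("htop",117,315,.214),("padface",226,268,.11),("headface",377,268,.11),("gripfoot",469,328,.246),("griptop",477,372,.301),("pivot",467,300,.165),("cabL",388,262,.15),("blk L",117,240,.152),("blk R",200,225,.152)]:
    print(n,atz(wray(c,s,u,v),z))
b=c["image"]; cv2.imwrite("pics/w4c.png",cv2.resize(b[180:340,90:240],None,fx=3.7,fy=3.7,interpolation=cv2.INTER_CUBIC))
E
```

```text
hfoot [ 0.5417 -0.0582  0.158 ]
htop [ 0.5437 -0.0593  0.214 ]
padface [ 0.5455 -0.0032  0.11  ]
headface [0.545 0.143 0.11 ]
gripfoot [0.5361 0.1831 0.246 ]
griptop [0.5315 0.1673 0.301 ]
pivot [0.5535 0.2119 0.165 ]
cabL [0.5249 0.1461 0.15  ]
blk L [ 0.5053 -0.0833  0.152 ]
blk R [ 0.4921 -0.0124  0.152 ]
```

View pics/w4c.png

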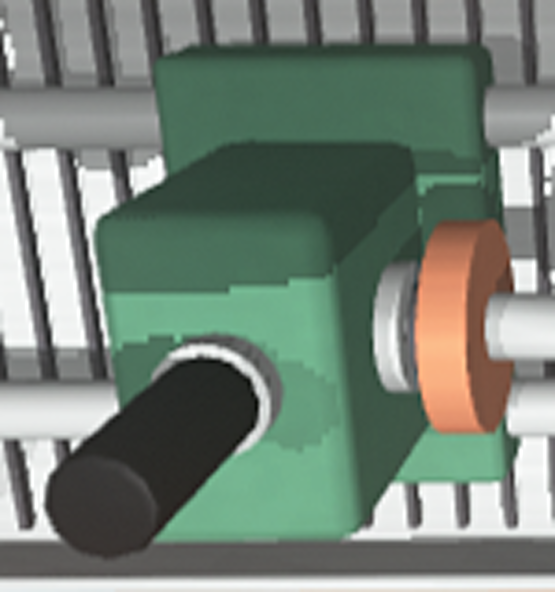

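By projection the handle is at about y = -0.059, so it may have crept 1–2 mm when I let go under load. I'll re-grip it lightly to read the exact position and trim it without a load.

{"fn": "drive_tool", "kwargs": {"slide": [[0.012,-0.03,0],[0.024,-0.06,0],[0.036,-0.09,0],[0.048,-0.12,0],[0.0605,-0.1465,0]], "roll": [0,0,0,0,0], "hand": [0.06,0.06,0.06,0.06,0.06], "newtons": 25}}

```text
time: 8.73
position: [0.5425, -0.0646, 0.3391]
orientation: [-0.0, 0.001, 1.0, -0.0]
contact_force: [0.7, 0.4, 0.6]
gripper_width: 0.0594
grasp_force: 0.0
```

{"fn": "drive_tool", "kwargs": {"slide": [[0,0,-0.02],[0,0,-0.055],[0,0,-0.09],[0,0,-0.125],[0,0,-0.158]], "roll": [0,0,0,0,0], "hand": [0.06,0.06,0.06,0.06,0.06]}}

```text
time: 9.15
position: [0.5417, -0.0631, 0.1793]
orientation: [-0.0, 0.001, 1.0, -0.0]
contact_force: [0.4, 0.0, -0.0]
gripper_width: 0.0595
grasp_force: 0.0
```

{"fn": "drive_tool", "kwargs": {"slide": [[0,0,0],[0,0,0],[0,0,0],[0,0,0],[0,0,0]], "roll": [0,0,0,0,0], "hand": [0.06,0.035,0.028,0.02,0.02]}}

```text
time: 9.57
position: [0.5441, -0.0616, 0.1844]
orientation: [0.003, -0.001, 1.0, -0.0]
contact_force: [0.1, 0.3, 3.5]
gripper_width: 0.0234
grasp_force: 25.3
```

{"fn": "drive_tool", "kwargs": {"slide": [[0,0,0],[0,0,0],[0,0,0],[0,0,0],[0,0,0]], "roll": [0,0,0,0,0], "hand": [0.02,0.02,0.02,0.02,0.02]}}

```text
time: 9.98
position: [0.5441, -0.0616, 0.1843]
orientation: [0.003, -0.001, 1.0, -0.0]
contact_force: [0.2, -1.3, 6.1]
gripper_width: 0.0233
grasp_force: 25.6
```

The handle sits at y ≈ -0.0615, so it did not creep and the pad is pressed in about 5–6 mm. Releasing now.

{"fn": "drive_tool", "kwargs": {"slide": [[0,0,0],[0,0,0],[0,0,0],[0,0,0.02],[0,0,0.05]], "roll": [0,0,0,0,0], "hand": [0.06,0.06,0.06,0.06,0.06]}}

```text
time: 10.4
position: [0.5392, -0.0611, 0.2282]
orientation: [-0.004, -0.001, 1.0, 0.0]
contact_force: [1.7, -0.8, -0.8]
gripper_width: 0.0601
grasp_force: 0.0
```

```bash
python3 - <<'E'
from h import *
s=observe(); print(s["joint_pos"],s["position"])
E
```

```text
[-1.12691687e-01  3.34019540e-01  1.24398001e-01  1.36988693e+00
 -1.11362629e-04 -1.14239236e-01] [ 0.53924738 -0.06106127  0.22823032]
```

{"fn": "drive_tool", "kwargs": {"slide": [[0,0,0.03],[0,0,0.06],[0,0,0.09],[0,0.015,0.1],[0,0.03,0.1]], "roll": [7,14,21,28,35], "hand": [0.0,0.0,0.0,0.0,0.0]}}

```text
time: 10.82
position: [0.5432, -0.0317, 0.335]
orientation: [0.003, -0.303, 0.953, -0.001]
contact_force: [0.6, 1.1, -0.7]
gripper_width: 0.0012
grasp_force: 0.0
```

{"fn": "drive_tool", "kwargs": {"slide": [[0,0.03,0],[0,0.06,0],[0,0.09,0],[0,0.12,0],[0,0.14,0]], "roll": [7,14,21,28,35], "hand": [0.0,0.0,0.0,0.0,0.0]}}

```text
time: 11.23
position: [0.5414, 0.111, 0.3309]
orientation: [-0.0, -0.577, 0.817, 0.0]
contact_force: [0.0, -0.4, 0.0]
gripper_width: 0.0001
grasp_force: 0.0
```

{"fn": "drive_tool", "kwargs": {"slide": [[0,0,0],[0,0,0],[0,0,0],[0,0,0],[0,0,0]], "roll": [7,14,20,20,20], "hand": [0.0,0.0,0.0,0.0,0.0]}}

```text
time: 11.65
position: [0.5417, 0.1087, 0.331]
orientation: [-0.0, -0.707, 0.707, 0.0]
contact_force: [-0.6, -0.2, -0.2]
gripper_width: 0.0003
grasp_force: 0.0
```

```bash
python3 - <<'E'
from h import *
np.set_printoptions(precision=4,suppress=True)
s=observe(); c=capture("wrist"); cv2.imwrite("pics/w5.png",c["image"]); print(s["time"],s["position"],s["orientation"],s["joint_pos"])
E
```

```text
11.65 [0.5417 0.1087 0.331 ] [-0.0003 -0.7067  0.7075  0.0002] [ 0.198   0.3355  0.3903  1.6263 -0.0001 -1.3717]
```

View pics/w5.png

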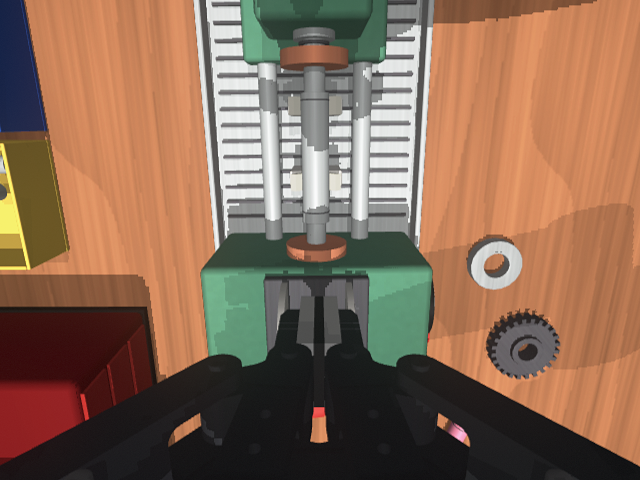

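x is aligned: the fingers at column 318 are centred between the discs (275–360), and the red grip shows at (318,412). The shaft still sits between both pads. Next I descend on the -y side of the grip and push.

{"fn": "drive_tool", "kwargs": {"slide": [[0,0,-0.03],[0,0,-0.06],[0,0,-0.074],[0,0.01,-0.074],[0,0.02,-0.074]], "roll": [0,0,0,0,0], "hand": [0.0,0.0,0.0,0.0,0.0]}}

```text
time: 12.12
position: [0.5414, 0.1287, 0.2569]
orientation: [-0.001, -0.707, 0.708, 0.001]
contact_force: [1.3, -0.0, 1.0]
gripper_width: -0.0002
grasp_force: 0.0
```

{"fn": "drive_tool", "kwargs": {"slide": [[0,0.004,0],[0,0.008,0],[0,0.012,0],[0,0.016,0],[0,0.02,0]], "roll": [0,0,0,0,0], "hand": [0.0,0.0,0.0,0.0,0.0]}}

```text
time: 12.53
position: [0.5427, 0.1463, 0.2594]
orientation: [-0.001, -0.707, 0.707, -0.003]
contact_force: [-1.6, -12.8, 10.1]
gripper_width: -0.0
grasp_force: 5.1
```

{"fn": "drive_tool", "kwargs": {"slide": [[0,0.004,0],[0,0.008,0],[0,0.012,0],[0,0.016,0],[0,0.02,0]], "roll": [0,0,0,0,0], "hand": [0.0,0.0,0.0,0.0,0.0]}}

```text
time: 12.95
position: [0.5439, 0.166, 0.2634]
orientation: [0.003, -0.706, 0.708, -0.005]
contact_force: [1.4, -5.9, 4.5]
gripper_width: -0.0001
grasp_force: 0.0
```

{"fn": "drive_tool", "kwargs": {"slide": [[0,0.004,0],[0,0.008,0],[0,0.012,0],[0,0.016,0],[0,0.02,0]], "roll": [0,0,0,0,0], "hand": [0.0,0.0,0.0,0.0,0.0]}}

```text
time: 13.37
position: [0.5432, 0.1861, 0.2587]
orientation: [-0.0, -0.707, 0.708, -0.003]
contact_force: [1.2, -7.5, 2.4]
gripper_width: 0.0
grasp_force: 0.0
```

{"fn": "drive_tool", "kwargs": {"slide": [[0,0.003,0],[0,0.006,0],[0,0.009,0],[0,0.012,0],[0,0.015,0]], "roll": [0,0,0,0,0], "hand": [0.0,0.0,0.0,0.0,0.0]}}

```text
time: 13.78
position: [0.543, 0.2008, 0.259]
orientation: [-0.001, -0.707, 0.708, -0.003]
contact_force: [0.9, -9.9, 5.2]
gripper_width: -0.0001
grasp_force: 5.7
```

{"fn": "drive_tool", "kwargs": {"slide": [[0,0.002,0],[0,0.004,0],[0,0.006,0],[0,0.006,0],[0,0.006,0]], "roll": [0,0,0,0,0], "hand": [0.0,0.0,0.0,0.0,0.0]}}

```text
time: 14.2
position: [0.5429, 0.206, 0.259]
orientation: [-0.001, -0.706, 0.708, -0.004]
contact_force: [0.3, -9.0, 4.3]
gripper_width: -0.0001
grasp_force: 5.0
```

{"fn": "drive_tool", "kwargs": {"slide": [[0,0.002,0],[0,0.004,0],[0,0.006,0],[0,0.006,0],[0,0.006,0]], "roll": [0,0,0,0,0], "hand": [0.0,0.0,0.0,0.0,0.0]}}

```text
time: 14.62
position: [0.5429, 0.2126, 0.2588]
orientation: [-0.001, -0.707, 0.708, -0.003]
contact_force: [0.7, -7.7, 4.5]
gripper_width: 0.0001
grasp_force: 4.5
```

{"fn": "drive_tool", "kwargs": {"slide": [[0,0.001,0],[0,0.002,0],[0,0.003,0],[0,0.003,0],[0,0.003,0]], "roll": [0,0,0,0,0], "hand": [0.0,0.0,0.0,0.0,0.0]}}

```text
time: 15.03
position: [0.5428, 0.2156, 0.2585]
orientation: [-0.001, -0.707, 0.708, -0.003]
contact_force: [0.9, -7.4, 2.9]
gripper_width: 0.0002
grasp_force: 4.3
```

```bash
cat > red.py <<'E'
from h import *
np.set_printoptions(precision=4,suppress=True)
def proj(n,P):
    f,cx,cy,o,q=CAM[n]; F=240/np.tan(np.radians(f)/2); p=q2R(q).T@(np.array(P)-o); return np.array([cx-F*p[0]/p[2],cy+F*p[1]/p[2]])
if __name__=="__main__":
    s=observe(); print(s["time"],s["position"],s["contact_force"])
    for n in("side","top"):
        im=capture(n)["image"]; cv2.imwrite(f"pics/{n}_{s['time']:.1f}.png",im)
        for nm,I in(("now",im),("start",cv2.imread(f"pics/{n}0.png"))):
            b,g,r=[I[...,k].astype(int) for k in range(3)]; m=((r>90)&(r>2.5*g)&(r>2.5*b)).astype(np.uint8)
            u0,v0=proj(n,[.54,.213,.25]).astype(int); m2=np.zeros_like(m); m2[v0-60:v0+60,u0-45:u0+45]=m[v0-60:v0+60,u0-45:u0+45]
            k,l,st,ce=cv2.connectedComponentsWithStats(m2); print(n,nm,[(list(st[i]),ce[i]) for i in range(1,k) if st[i][4]>15])
        for th in(-.33,0,.11,.22,.33,.37):
            print(th,[proj(n,[.541,.213+a*np.sin(th),.165+a*np.cos(th)]) for a in(.086,.115,.144)])
E
python3 red.py
```

```text
15.0333 [0.5428 0.2156 0.2585] [ 0.881  -7.4401  2.9146]
side now [([np.int32(242), np.int32(272), np.int32(10), np.int32(11), np.int32(87)], array([246.7011, 277.1149]))]
side start [([np.int32(254), np.int32(250), np.int32(10), np.int32(24), np.int32(185)], array([258.3351, 260.973 ]))]
-0.33 [array([259.5884, 273.7757]), array([259.8843, 262.3147]), array([260.1873, 250.5805])]
0 [array([255.3701, 281.1285]), array([254.1384, 271.9751]), array([252.8557, 262.4418])]
0.11 [array([253.9849, 284.347 ]), array([252.2327, 276.2938]), array([250.3987, 267.8645])]
0.22 [array([252.6441, 287.89  ]), array([250.3808, 281.085 ]), array([248.0012, 273.9306])]
0.33 [array([251.3682, 291.7109]), array([248.6129, 286.285 ]), array([245.705 , 280.5585])]
0.37 [array([250.9242, 293.1592]), array([247.9968, 288.2631]), array([244.9033, 283.0893])]
top now []
top start [([np.int32(227), np.int32(189), np.int32(13), np.int32(14), np.int32(109)], array([232.7431, 195.4587])), ([np.int32(215), np.int32(258), np.int32(7), np.int32(3), np.int32(19)], array([218.3158, 259.0526]))]
-0.33 [array([230.2767, 200.7299]), array([232.1307, 197.2183]), array([234.0708, 193.5436])]
0 [array([218.6451, 201.2623]), array([216.2092, 197.9265]), array([213.6517, 194.4243])]
0.11 [array([214.8597, 201.6782]), array([211.0253, 198.4973]), array([207.0003, 195.1582])]
0.22 [array([211.2133, 202.2048]), array([206.0387, 199.223 ]), array([200.6113, 196.0954])]
0.33 [array([207.7587, 202.8341]), array([201.3258, 200.0917]), array([194.5884, 197.2194])]
0.37 [array([206.5597, 203.0865]), array([199.6939, 200.4402]), array([192.5079, 197.6706])]
```

The force is easing past the last crest (9.9 → 7.4 N), and the side-camera red blob puts θ at about 0.58–0.61. I'll creep on to 0.66.

{"fn": "drive_tool", "kwargs": {"slide": [[0,0.001,0],[0,0.002,0],[0,0.002,0],[0,0.002,0],[0,0.002,0]], "roll": [0,0,0,0,0], "hand": [0.0,0.0,0.0,0.0,0.0]}}

```text
time: 15.55
position: [0.5428, 0.2179, 0.2583]
orientation: [-0.001, -0.707, 0.707, -0.003]
contact_force: [1.6, -8.4, 2.6]
gripper_width: 0.0004
grasp_force: 3.9
```

{"fn": "drive_tool", "kwargs": {"slide": [[0,0.001,0],[0,0.0015,0],[0,0.0015,0],[0,0.0015,0],[0,0.0015,0]], "roll": [0,0,0,0,0], "hand": [0.0,0.0,0.0,0.0,0.0]}}

```text
time: 15.97
position: [0.5428, 0.2192, 0.2582]
orientation: [-0.001, -0.707, 0.708, -0.003]
contact_force: [1.2, -8.3, 2.1]
gripper_width: 0.0001
grasp_force: 4.1
```

```bash
python3 red.py | grep -v '^[-0]\.'
```

```text
15.9667 [0.5428 0.2192 0.2582] [ 1.2286 -8.3077  2.0676]
side now [([np.int32(241), np.int32(274), np.int32(11), np.int32(11), np.int32(88)], array([246.0682, 279.2841]))]
side start [([np.int32(254), np.int32(250), np.int32(10), np.int32(24), np.int32(185)], array([258.3351, 260.973 ]))]
-0.33 [array([259.5884, 273.7757]), array([259.8843, 262.3147]), array([260.1873, 250.5805])]
0 [array([255.3701, 281.1285]), array([254.1384, 271.9751]), array([252.8557, 262.4418])]
top now []
top start [([np.int32(227), np.int32(189), np.int32(13), np.int32(14), np.int32(109)], array([232.7431, 195.4587])), ([np.int32(215), np.int32(258), np.int32(7), np.int32(3), np.int32(19)], array([218.3158, 259.0526]))]
-0.33 [array([230.2767, 200.7299]), array([232.1307, 197.2183]), array([234.0708, 193.5436])]
0 [array([218.6451, 201.2623]), array([216.2092, 197.9265]), array([213.6517, 194.4243])]
```

```bash
python3 - <<'E'
from red import *
a=np.linspace(0,2*np.pi,60)
for th in(-.33,.22,.25,.28,.31,.33,.35,.37):
    ax=np.array([0,np.sin(th),np.cos(th)]);e=np.array([0,np.cos(th),-np.sin(th)])
    c=np.array([.541,.213,.165])+.144*ax
    P=np.array([proj("side",c+.0125*(np.cos(t)*np.array([1,0,0])+np.sin(t)*e)) for t in a])
    print(th,"u",P[:,0].min(),P[:,0].max(),"v",P[:,1].min(),P[:,1].max())
E
```

```text
-0.33 u 254.4929455915762 265.8561381328933 v 248.2396886997566 252.97480742943964
0.22 u 242.01334478446543 253.9812517184371 v 268.8538292992444 279.08297189516986
0.25 u 241.37060312647083 253.3503943575619 v 270.4911879107525 280.95471840663294
0.28 u 240.73760823277402 252.7267287794245 v 272.1738679743386 282.86092391997875
0.31 u 240.1152305190539 252.11109316798274 v 273.900162775251 284.7993682751585
0.33 u 239.7066373128781 251.70554368844105 v 275.07436994627926 286.1090012493699
0.35 u 239.30340064662863 251.30418185012581 v 276.266604524478 287.4314903415849
0.37 u 238.90577221636693 250.90725357922628 v 277.4762906599238 288.7658164726377
```

The current estimate is θ ≈ 0.62–0.645. I'll add about 2 mm to centre it in the notch, still short of the stop.

{"fn": "drive_tool", "kwargs": {"slide": [[0,0.001,0],[0,0.002,0],[0,0.002,0],[0,0.002,0],[0,0.002,0]], "roll": [0,0,0,0,0], "hand": [0.0,0.0,0.0,0.0,0.0]}}

```text
time: 16.48
position: [0.5427, 0.2213, 0.2579]
orientation: [-0.001, -0.707, 0.707, -0.003]
contact_force: [1.5, -7.0, 2.0]
gripper_width: 0.0001
grasp_force: 3.7
```

{"fn": "drive_tool", "kwargs": {"slide": [[0,0,0],[0,0,0],[0,0,0],[0,0,0],[0,0,0]], "roll": [0,0,0,0,0], "hand": [0.0,0.0,0.0,0.0,0.0]}}

```text
time: 16.9
position: [0.5427, 0.2213, 0.2579]
orientation: [-0.001, -0.707, 0.707, -0.003]
contact_force: [1.2, -7.4, 1.7]
gripper_width: -0.0001
grasp_force: 3.7
```

```bash
python3 red.py | grep -E 'now|^1'
```

```text
16.9 [0.5427 0.2213 0.2579] [ 1.2131 -7.3778  1.6512]
side now [([np.int32(241), np.int32(275), np.int32(10), np.int32(12), np.int32(86)], array([245.7093, 280.5233]))]
top now []
```

```bash
python3 -c "
from plant import order; print(order.close_job())"
```

```text
the job is handed in; nothing more can be done
None
```

I handed the job in at 16.9 s. The shaft is clamped against the headstock with the sprung pad pressed in about 5–6 mm of 12, and the shot lever is held at about 0.65 rad, in the third notch. Both figures are estimates from forces and camera images; `close_job()` gave no verdict.

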